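Lower the kickstand and hold the measuring wheel upright for a reading

ROBOT

A 7-joint arm with a two-finger parallel gripper is mounted at the origin on a cart in front of the work surface, level with it; the furniture and walls round the work are solid. World frame = base frame: x ahead of the robot, y to its left, z up, the work surface at z = 0. Lengths are in m, angles in rad, forces in N, time in s.
With the tool pointing down it reaches from about 0.425 to 0.95 m from the base axis. Payload 4.7 kg.
Tool frame: the origin (TCP) lies between the finger pads; the fingertips stand 25 mm ahead of it and the grasp point (between the pads) lies 6 mm ahead of it; x points along the fingers, z is the direction in which the jaws open and shut, and the axes are right-handed (so a half turn about x gives the same grasp; the last joint's range is limited). The gripper opens to 85 mm and grips with 20 to 120 N. Pads are 22 mm wide; open, the fingers measure 114 mm over their backs; the gripper's body (76 mm by 85 mm) begins 54 mm behind the grasp point. The pads swing forward as they close: fully open they stand 13 mm farther back than shut.
Start: joints at [1.185, 0.469, -0.049, 1.532, 0.024, 1.141, -0.082], TCP at [0.236, -0.632, 0.256] pointing down, gripper open.
Joint ranges: [-2.59, 2.59], [-0.33, 1.99], [-1.39, 1.29], [0.1, 2.45], [-1.04, 4.18], [0.21, 1.99], [-2.66, 2.66]. Speed limits (rad/s): [2.57, 2.57, 3.14, 3.14, 3.14, 3.14, 3.14].

INTERFACE

Orientations are given as a 3x3 rotation matrix whose columns are the frame's x, y, z axes.
In Python, from rig import * gives the robot as it stands. Calls block until the motion is done:
- movep(position, orientation): joint-space move of the TCP to a pose.
- move_l(position, attitude=None, feed=0.15, until_force=None): straight line of the TCP; attitude=None keeps the orientation; feed is the mean speed in m/s. With until_force (N) it stops when the force on the tool has changed by that much, and returns True; else False.
- move_joints(angles): joint-space move.
- command_gripper(opening, newtons=None): finger opening in m; newtons is the grip in N (None keeps the last); returns when the fingers have stopped.
- sleep(seconds).
- inverse_kinematics(position, orientation): joint angles nearest the present ones, or None.
- sense(): the state.
- camera(name): name is "scene" or "side" or "wrist"; returns (picture, depth): 384x512x3 uint8, red, green, blue; 384x512 float32, m along the optical axis (not along the pixel's ray), 0 where there is no reading.
- camera_params(name): a dict with "K" (3x3 intrinsics, pixels), "position" and "rotation" of the camera in the world; the wrist camera has in their place "tool_from_camera" (4x4, takes a point from camera to tool coordinates, whose origin is the TCP and whose axes are the tool frame's). Camera axes: x right, y down, z forward; pixel columns grow to the right and rows downward; lengths in m; the calibration is good to about 2 mm. A picture is of the moment at which its call begins: read the wrist's pose just before it. camera_params takes no time and is no camera call.
A pose or a line that the arm cannot do raises Unreachable and nothing moves.
- finish_job(): hands the job in, once; it reports no verdict.
The state is a dict: "time_s": time; "joint_pos": joint angles; "qd": joint speeds; "joint_efforts": joint torques, N m; "position": TCP position; "tcp_rot": TCP orientation; "wrist_force": force on the tool from outside, world axes, zero at the start; "ft_torque": the same for the moment, N m; "finger_gap": finger opening in m.
Only numpy, scipy, OpenCV 4.12 (cv2) and the standard library are available. Lean on these libraries where they do the work, as an engineer would, in place of code of your own. Each camera call takes 0.05 s, during which the arm holds its last target.

TASK

Set up the kickstand check on the small measuring wheel: lay the steel rule flat and flush against the front edge of the cradle's base plate, roughly centred on it, and let go of it; then flip the kickstand over centre until it is fully down. Finally take the wheel frame by its black rubber grip, bring it upright and finish while still gripping and holding it upright, with the rule still flush; leave the tape roll, mortar cube and sample tin alone.

Things in the scene. Friction and masses are not known exactly. Their poses are not given: they have to be found in the camera images.
- service_base: Grey steel base plate of the cradle, fixed, 130 (x) x 250 (y) x 12 mm; origin under its centre at worktop height. x points away from the robot side, y left along the long edges, z up. Two lugs (y = +-62 mm, 38 mm high) carry the tip pivot; at the back two posts carry a stop bar (x = 54 mm, 74 mm high).
- front_edge (a point): Midpoint of the bottom of the base plate's front edge (the long straight 250 mm edge that faces the robot), 65 mm in front of the plate's centre; axes as the base plate. The edge is a vertical face 12 mm high.
- steel_rule: Loose steel rule: blade 24 (x) x 204 (y) x 2 mm, 30 g; origin under the blade's centre, y along it. A rubber grip bar, x -11 to -1 mm, y -35 to +35 mm, top 11 mm above the worktop, sits on it, at the start on the robot's side. Flush, the blade's long edge touches the plate: origin 12 mm from the plate's front edge. It may be carried or slid.
- wheel_frame (a joint): Tip angle of the wheel frame (yellow 110 mm wheel, blue fork, tube on top, 0.9 kg) about a pin along the base's y axis, 20 mm above the worktop over the plate's centre. 0 upright, positive leans away from the robot; stops at +-0.17 rad. Starts leaning back by the + stop; tips freely and falls to a stop unless held.
- grip_mid (a point): Centre of the black rubber grip on top of the frame's tube, a 28 mm thick, 75 mm long cylinder whose axis is the frame's z axis (its lean). Upright, this point is 237.5 mm above the worktop straight over the base plate's centre; the top of the grip is 37.5 mm further up.
- kickstand (a joint): Swing of the kickstand on the robot's side of the frame. 0 stowed: leg points to the base's +y side, 0.17 rad above level; 1.74 rad fully down at its stop: leg straight down along the frame. An over-centre spring drives it back to 0 below 0.8 rad and on to 1.74 above; up to 0.2 Nm, so pressing near the leg's tip takes 2 to 3 N.
- kick_pivot (a point): Pivot of the kickstand, on a boss 52 mm in front of the frame's middle plane and 105 mm above the tip pin (125 mm above the worktop when upright). The kickstand turns about the frame's x axis.
- kick_foot (a point): Centre of the rounded foot end of the kickstand, 98 mm from its pivot; the leg is a round steel bar 9 mm thick with a 13 mm thick rubber foot on its last 20 mm.
- tape_roll: Roll of tape lying flat, 96 mm across, 25 mm high, origin under its centre; a bystander, leave it alone. Between it and the robot a tall black bench clamp is fixed at the front left of the worktop: pass high over it (fingertips 0.25 m or more above the worktop) or round it.
- mortar_cube: Grey 40 mm mortar cube, origin under its centre; a bystander, leave it alone.
- sample_tin: White-lidded sample tin, 60 mm across, 40 mm high, origin under its centre; a bystander, leave it alone.

How it is judged:
By the outcome, as a careful person would: the job done as asked, in the order asked, and still so for the second after the job is handed in, while the arm keeps its last pose, push and grip.
It also fails if it takes over 64 s, if anything falls off the work surface, if the arm or the gripper's body presses on something with over 40 N, if the wrist force passes 120 N, or if a joint passes its speed limit or range.

## Working session

There is one attempt and no reset: what is moved stays moved. The work goes in short steps, each a Python script; the robot and the scene stay as the last script left them, time stands still between calls to the robot, and variables do not carry over. Pictures are saved under pics/ and viewed, and the job is handed in when it is done.

```bash
ls; mkdir -p pics
python3 - <<'E'
from rig import *
import cv2,numpy as np
np.set_printoptions(precision=4,suppress=True)
for n in ["scene","side"]:
    p,d=camera(n); cv2.imwrite(f"pics/{n}0.png",p[:,:,::-1]); np.save(f"pics/{n}0_d.npy",d); np.save(f"pics/{n}0_p.npy",p)
    print(n,camera_params(n))
s=sense();print(s)
E
```

```text
pics
scene {'K': array([[484.7631,   0.    , 255.8354],
       [  0.    , 484.7631, 197.1521],
       [  0.    ,   0.    ,   1.    ]]), 'position': array([0.0632, 0.947 , 1.296 ]), 'rotation': array([[-0.9005, -0.3152,  0.2995],
       [-0.4349,  0.6498, -0.6235],
       [ 0.0019, -0.6917, -0.7222]])}
side {'K': array([[385.4525,   0.    , 253.0749],
       [  0.    , 385.4525, 191.9272],
       [  0.    ,   0.    ,   1.    ]]), 'position': array([ 0.4915, -0.8546,  0.6455]), 'rotation': array([[ 0.9976, -0.0205,  0.0657],
       [-0.0669, -0.5104,  0.8573],
       [ 0.016 , -0.8597, -0.5105]])}
{'time_s': 0.1, 'joint_pos': array([ 1.1851,  0.4694, -0.0486,  1.5335,  0.0241,  1.141 , -0.0823]), 'qd': array([-0.0008, -0.0009,  0.0002, -0.0029, -0.0002, -0.0011,  0.001 ]), 'joint_efforts': array([  0.0005, -51.1513,  -0.0471, -23.8391,   0.0107,   0.0044,
        -0.    ]), 'position': array([ 0.2357, -0.632 ,  0.2554]), 'tcp_rot': array([[-0.0006,  0.937 ,  0.3493],
       [ 0.0016,  0.3493, -0.937 ],
       [-1.    , -0.    , -0.0017]]), 'wrist_force': array([-0.4388,  0.1129,  0.8073]), 'ft_torque': array([ 0.0606, -0.0104, -0.0137]), 'finger_gap': 0.08529635785213978}
```

View pics/scene0.png

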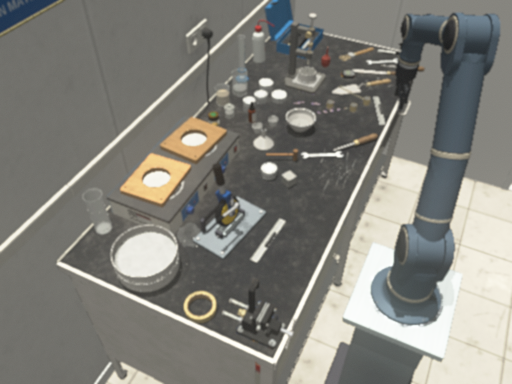

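View pics/side0.png

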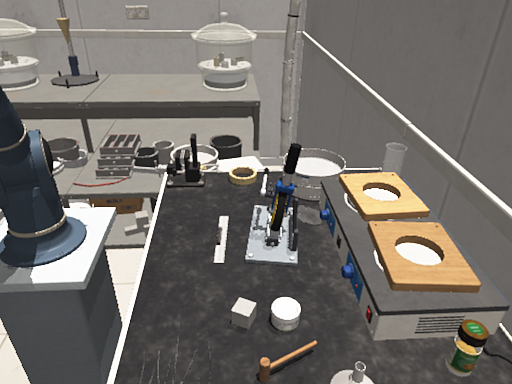

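The scene view shows the cradle near (230,225) with the rule at (268,240). In the side view the cradle is near (273,235) and the rule near (221,239). I'll enlarge both.

Run:
```python
import cv2
a=cv2.imread("pics/scene0.png")[170:290,170:310]; cv2.imwrite("pics/sc_c.png",cv2.resize(a,None,fx=5,fy=5,interpolation=cv2.INTER_CUBIC))
a=cv2.imread("pics/side0.png")[135:275,190:340]; cv2.imwrite("pics/si_c.png",cv2.resize(a,None,fx=4,fy=4,interpolation=cv2.INTER_CUBIC))
```

```text
(no output)
```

View pics/sc_c.png

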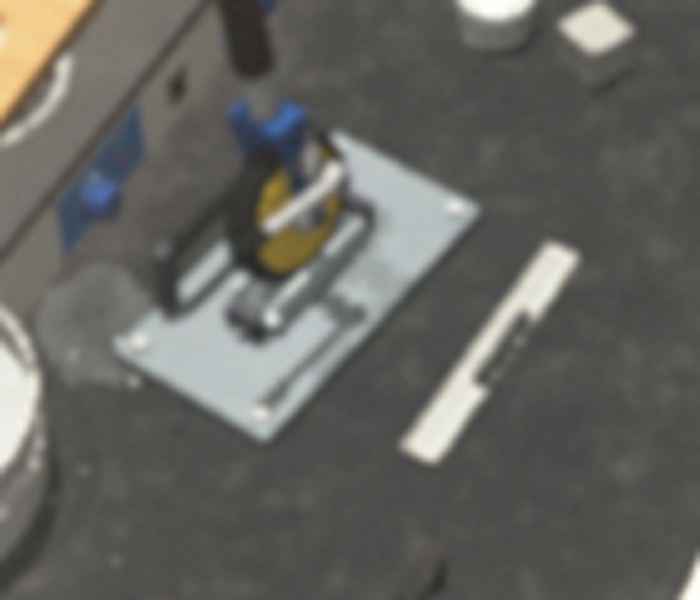

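View pics/si_c.png

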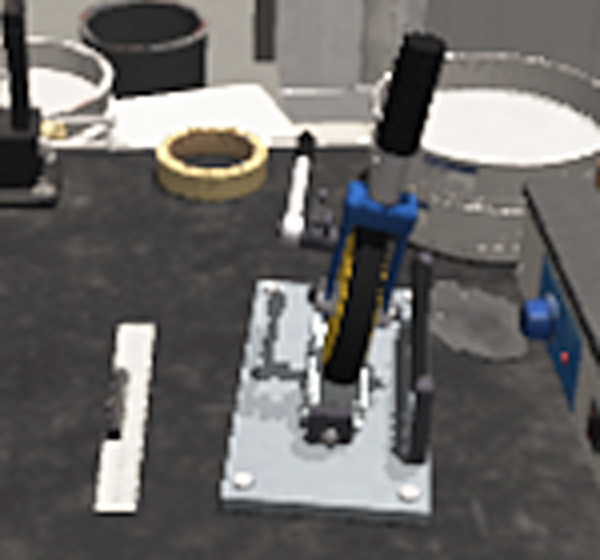

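Scene crop (÷5, +170): plate corners at (480,210), (265,440), (115,347) and (340,132). Rule corners at (552,240), (580,258), (435,463) and (402,447), with the black grip bar on the lower-right side, towards the robot. The side crop agrees with this. Next I project these to world positions.

```bash
cat > h.py <<'E'
from rig import *
import cv2,numpy as np
np.set_printoptions(precision=4,suppress=True)
def pix(cp,uv,z,T=None):
    K=cp["K"]; 
    if T is None: R,t=cp["rotation"],cp["position"]
    else: R,t=T[:3,:3],T[:3,3]
    r=R@np.linalg.inv(K)@np.array([uv[0],uv[1],1.]); return t+r*(z-t[2])/r[2]
def wristT():
    s=sense(); T=np.eye(4); T[:3,:3]=s["tcp_rot"]; T[:3,3]=s["position"]
    return T@camera_params("wrist")["tool_from_camera"]
def proj(cp,X,T=None):
    if T is None: R,t=cp["rotation"],cp["position"]
    else: R,t=T[:3,:3],T[:3,3]
    c=R.T@(np.asarray(X)-t); u=cp["K"]@c; return u[:2]/u[2],c[2]
E
python3 - <<'E'
from h import *
sc=camera_params("scene");si=camera_params("side")
S=lambda a:(170+(a[0]+.5)/5-.5,170+(a[1]+.5)/5-.5)
I=lambda a:(190+(a[0]+.5)/4-.5,135+(a[1]+.5)/4-.5)
print("plate sc",*[pix(sc,S(a),.012) for a in [(480,210),(265,440),(115,347),(340,132)]])
print("plate si",*[pix(si,I(a),.012) for a in [(258,282),(222,497),(430,503)]])
print("rule sc",*[pix(sc,S(a),.002) for a in [(552,240),(580,258),(435,463),(402,447)]])
print("rule si",*[pix(si,I(a),.002) for a in [(117,325),(157,325),(135,512),(95,512)]])
print("tape",pix(si,I((210,165)),.02),"cube",pix(sc,S((595,30)),.04),"tin",pix(sc,S((497,5)),.04))
for n,f,uv in [("side",I,(405,100)),("scene",S,(245,40)),("side",I,(125,418)),("scene",S,(505,350))]:
    d=np.load(f"pics/{n}0_d.npy"); cp=camera_params(n);u=f(uv);z=d[int(round(u[1])),int(round(u[0]))]
    r=np.linalg.inv(cp["K"])@np.array([*u,1]);print(n,uv,cp["position"]+cp["rotation"]@(r*z))
E
```

```text
plate sc [ 0.5334 -0.1124  0.012 ] [0.5745 0.133  0.012 ] [0.7031 0.1087 0.012 ] [ 0.6586 -0.1375  0.012 ]
plate si [0.5709 0.1305 0.012 ] [ 0.5314 -0.1157  0.012 ] [ 0.6601 -0.1276  0.012 ]
rule sc [ 0.4789 -0.117   0.002 ] [ 0.4543 -0.1101  0.002 ] [0.4694 0.0945 0.002 ] [0.4946 0.0923 0.002 ]
rule si [0.4641 0.0918 0.002 ] [0.4935 0.0906 0.002 ] [ 0.4771 -0.1156  0.002 ] [ 0.4523 -0.1143  0.002 ]
tape [0.5418 0.3043 0.02  ] cube [ 0.5223 -0.2916  0.04  ] tin [ 0.5998 -0.2844  0.04  ]
side (405, 100) [ 0.6454 -0.0223  0.2385]
scene (245, 40) [0.6473 0.0034 0.2326]
side (125, 418) [ 0.4705 -0.0222  0.0037]
scene (505, 350) [ 0.4685 -0.0141 -0.0014]
```

Both cameras agree on the main positions:
- **Plate:** front midpoint about (0.553, 0.009), yaw about -0.164.
- **Rule:** centre about (0.474, -0.011), yaw about -0.075.
- **Grip top region:** x about 0.65, as expected for the lean.

Next I move above the rule for a wrist close-up.

```bash
cat >> h.py <<'E'
def down(th,sgn=1,tilt=0.):
    # tool pointing down, jaws along (cos th, sin th); tilt: about horizontal perp axis
    z=sgn*np.array([np.cos(th),np.sin(th),0]); x=np.array([0,0,-1.]); return np.column_stack([x,np.cross(z,x),z])
E
python3 - <<'E'
from h import *
for sg in (1,-1):
    for p in [(.46,-.01,.25),(.474,-.01,.02),(.535,.0,.02)]:
        print(sg,p,inverse_kinematics(np.array(p),down(-.075,sg)))
movep(np.array((.46,-.01,.25)),down(-.075,-1) if False else down(-.075,1))
T=wristT();p,d=camera("wrist");np.savez("pics/w1.npz",T=T,p=p,d=d)
cv2.imwrite("pics/w1.png",p[:,:,::-1]);s=sense();print(s["time_s"],s["position"],s["joint_pos"])
print(camera_params("wrist"))
E
```

```text
1 (0.46, -0.01, 0.25) [ 0.578   0.1878 -0.7229  1.9974  0.1466  1.0075 -0.2898]
1 (0.474, -0.01, 0.02) [ 0.2837  0.5498 -0.4368  2.1645  0.4637  0.5168 -0.5803]
1 (0.535, 0.0, 0.02) [ 0.2995  0.6247 -0.4914  2.0232  0.5008  0.6123 -0.6061]
-1 (0.46, -0.01, 0.25) [ 0.9964  0.376  -1.2927  1.9821  0.41    1.0879  2.5909]
-1 (0.474, -0.01, 0.02) [ 0.7988  0.8952 -1.1868  2.1392  1.0984  0.9484  2.0171]
-1 (0.535, 0.0, 0.02) [ 0.7419  0.9634 -1.1876  2.0005  1.0965  1.0276  2.0638]
2.5083 [ 0.4603 -0.011   0.2499] [ 0.5789  0.1883 -0.7216  1.9969  0.1468  1.0075 -0.2898]
{'K': array([[268.6568,   0.    , 260.8659],
       [  0.    , 268.6568, 189.5205],
       [  0.    ,   0.    ,   1.    ]]), 'tool_from_camera': array([[ 0.0003, -0.2947,  0.9556, -0.1179],
       [ 0.0004, -0.9556, -0.2947,  0.076 ],
       [ 1.    ,  0.0005, -0.0002,  0.0004],
       [ 0.    ,  0.    ,  0.    ,  1.    ]])}
```

View pics/w1.png

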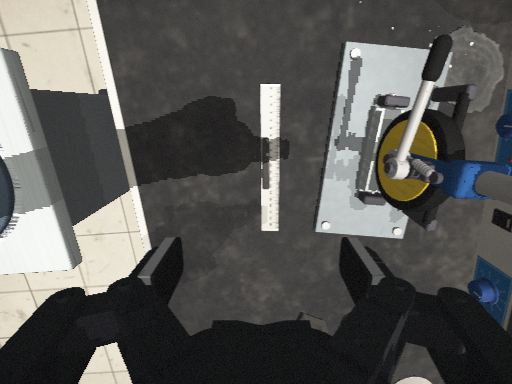

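The wrist view shows the rule's corners near (260,84), (281,84), (279,231) and (262,231). The plate's corners are near (345,42), (452,49), (404,239) and (316,233), and the stowed kickstand runs from (396,168) to its foot at (438,55). I'll enlarge for precise corners.

Run:
```python
import cv2
a=cv2.imread("pics/w1.png")
cv2.imwrite("pics/w1a.png",cv2.resize(a[70:250,240:360],None,fx=3.3333,fy=3.3333,interpolation=cv2.INTER_CUBIC))
cv2.imwrite("pics/w1b.png",cv2.resize(a[30:250,310:470],None,fx=2.7,fy=2.7,interpolation=cv2.INTER_CUBIC))
```

```text
(no output)
```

View pics/w1a.png

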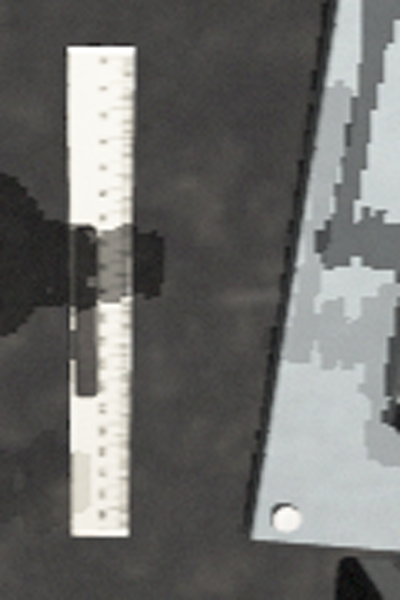

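View pics/w1b.png

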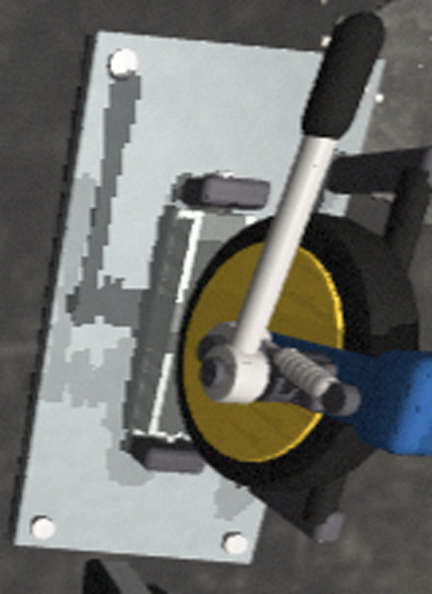

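Run:
```python
from h import *
w=np.load("pics/w1.npz");T=w["T"];cp=camera_params("wrist");d=w["d"]
f=10/3.0
A=lambda a:(240+(a[0]+.5)/f-.5,70+(a[1]+.5)/f-.5)
B=lambda a:(310+(a[0]+.5)/2.7-.5,30+(a[1]+.5)/2.7-.5)
R=[pix(cp,A(a),.002,T) for a in [(67,47),(136,46),(130,536),(71,536)]]
P=[pix(cp,B(a),.012,T) for a in [(96,32),(385,62),(250,563),(15,543)]]
R=np.array(R)[:,:2];P=np.array(P)[:,:2]
for n,Q,L,W in(("rule",R,.204,.024),("plate",P,.25,.13)):
    c=Q.mean(0); yv=Q[0]-Q[3]; yv2=Q[1]-Q[2]
    print(n,Q.tolist(),"c",c,"len",np.linalg.norm(yv),np.linalg.norm(yv2),"wid",np.linalg.norm(Q[0]-Q[1]),np.linalg.norm(Q[2]-Q[3]),"yaw",np.arctan2(-yv[0],yv[1]),np.arctan2(-yv2[0],yv2[1]))
for a in [(77,228),(98,228),(77,397),(98,397)]: print("bar",pix(cp,A(a),.011,T))
def p3(u):
    z=d[int(round(u[1])),int(round(u[0]))]; r=np.linalg.inv(cp["K"])@np.array([*u,1]); return T[:3,:3]@(r*z)+T[:3,3]
print("pivot",p3(B((215,375))),"knob",p3(B((250,370))),"leg",p3(B((285,240))),"foot",p3(B((345,75))),p3(B((320,110))),p3(B((360,35))))
```

```text
rule [[0.46710809607715587, 0.09240472854819932], [0.49335266742190137, 0.09073824790672999], [0.4793080752701688, -0.1138335741188391], [0.4529203683438714, -0.11180525201358216]] c [ 0.4732 -0.0106] len 0.20470224175440038 0.20505336119061698 wid 0.026297427303784468 0.02646554679939254 yaw -0.06936470890007283 -0.06854604249499807
plate [[0.5717094426432746, 0.130381716700963], [0.6996777367202698, 0.1085727760307541], [0.6591605252547141, -0.13534254674030938], [0.5320039742611432, -0.11358945125227218]] c [ 0.6156 -0.0025] len 0.2471810166900163 0.24725761688461012 wid 0.12981338213810242 0.12900382019107912 yaw -0.16133211216601082 -0.1646087512447297
bar [0.4658 0.0251 0.011 ]
bar [0.4741 0.0245 0.011 ]
bar [ 0.4606 -0.0443  0.011 ]
bar [ 0.4694 -0.0449  0.011 ]
pivot [0.574  0.0046 0.1388] knob [0.5835 0.0062 0.142 ] leg [0.5895 0.0459 0.1446] foot [0.5971 0.0888 0.1527] [0.5927 0.0807 0.1504] [0.5987 0.0979 0.1548]
```

Measurements match the given sizes (rule 204.9 × 26 mm, plate 247 × 129.5 mm): plate centre (0.616,-0.002) with yaw -0.163, rule (0.473,-0.0106) with yaw -0.069. The far finger would foul the plate if I placed the rule flush while gripping it. So I'll set it down 12 mm short, then push it flush with both spread fingers.

```bash
cat >> h.py <<'E'
BY=-0.163; BC=np.array([.616,-.002]); bx=np.array([np.cos(BY),np.sin(BY)]); by=np.array([-np.sin(BY),np.cos(BY)])
def B2W(x,y,z): return np.array([*(BC+x*bx+y*by),z])
E
python3 - <<'E'
from h import *
th=-.069; c=np.array([.4732,-.0106])-.006*np.array([np.cos(th),np.sin(th)])
print(c)
command_gripper(.032,30)
movep(np.array([*c,.07]),down(th))
hit=move_l(np.array([*c,.0295]),feed=.06,until_force=4); s=sense(); print(hit,s["position"],s["wrist_force"])
command_gripper(0.0,30); s=sense(); print(s["finger_gap"],s["position"],s["wrist_force"],s["time_s"])
T=wristT();p,d=camera("wrist");cv2.imwrite("pics/w2.png",p[:,:,::-1])
E
```

```text
[ 0.4672 -0.0102]
False [ 0.4673 -0.01    0.0295] [ 0.1507 -0.1851  0.615 ]
0.008984285244498534 [ 0.4675 -0.0102  0.0299] [-0.6783  0.408   2.4855] 4.9667
```

View pics/w2.png

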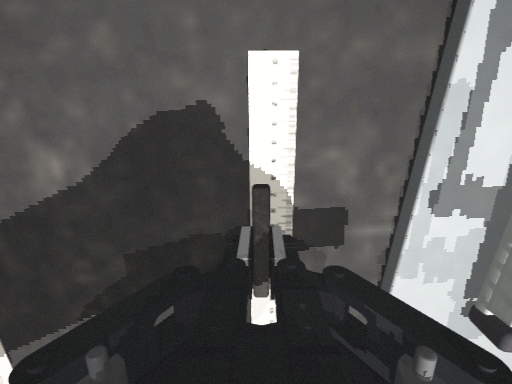

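The pads hold the bar around (261,240) with a 9 mm gap, which fits the 10 mm bar. Now I lift, carry and set down.

Run:
```python
from h import *
s=sense();p0=s["position"].copy()
move_l(p0+[0,0,.03],feed=.08); s=sense(); print("lift",s["finger_gap"],s["wrist_force"])
t=B2W(-.095,0,p0[2]+.03)
move_l(t,down(BY),feed=.08)
hit=move_l(B2W(-.095,0,p0[2]-.0005),feed=.04,until_force=4); s=sense();print(hit,s["position"],p0,s["finger_gap"])
command_gripper(.019); 
move_l(s["position"]+[0,0,.08],feed=.12)
command_gripper(.06)
T=wristT();p,d=camera("wrist");np.savez("pics/w3.npz",T=T,p=p,d=d);cv2.imwrite("pics/w3.png",p[:,:,::-1]);print(sense()["time_s"])
```

```text
lift 0.008936820010556344 [-0.3216  0.1369 -0.0507]
True [0.515  0.0149 0.0551] [ 0.4676 -0.0101  0.0299] 0.008996184716274168
8.2583
```

View pics/w3.png

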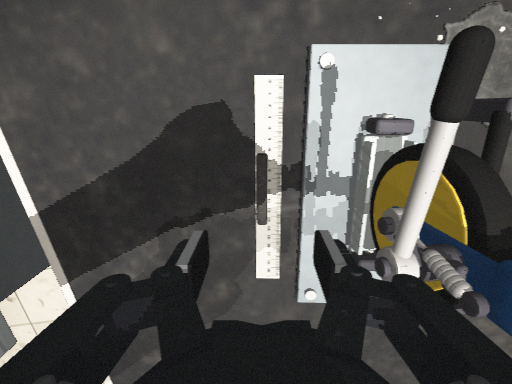

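The until_force stop tripped early on motion transients, so the rule dropped about 25 mm, but it landed flat. It now lies at (254,75)–(280,278), nearly parallel to the plate edge from (307,45) to (297,303). I measure its pose, then push.

Run:
```python
from h import *
w=np.load("pics/w3.npz");T=w["T"];cp=camera_params("wrist")
R=np.array([pix(cp,a,.002,T)[:2] for a in [(254,75),(284,75),(280,278.5),(256,278.5)]])
P=np.array([pix(cp,a,.012,T)[:2] for a in [(309,45),(299,303)]])
M=np.array([bx,by])
print("rule in base",(R-BC)@M.T,((R-BC)@M.T).mean(0)); print("plate edge",(P-BC)@M.T)
q=sense()["joint_pos"];print(q)
for sg in (1,-1):
  for z in (.13,.015): print(sg,inverse_kinematics(B2W(-.125,0,z),down(BY+np.pi/2,sg)))
```

```text
rule in base [[-0.1107  0.102 ]
 [-0.0849  0.1021]
 [-0.0834 -0.1027]
 [-0.1095 -0.1031]] [-0.0971 -0.0004]
plate edge [[-0.0661  0.1233]
 [-0.0629 -0.126 ]]
[ 0.3885  0.4397 -0.6269  1.9914  0.3398  0.8332 -0.59  ]
1 [ 0.6562  0.5346 -0.9999  2.0424  0.5891  0.8813  0.7325]
1 [ 0.5119  0.7    -0.8236  2.108   0.829   0.6958  0.5323]
-1 [ 0.0945  0.35   -0.2625  2.0709  0.1329  0.7361 -1.9853]
-1 [ 0.0189  0.5438 -0.1771  2.1351  0.1996  0.4777 -2.0446]
```

Run:
```python
from h import *
O=down(BY+np.pi/2,1)
movep(B2W(-.134,0,.10),O); move_l(B2W(-.134,0,.035),feed=.1); sleep(.3)
f0=sense()["wrist_force"]
hit=move_l(B2W(-.134,0,.008),feed=.02,until_force=3); s=sense();print(hit,s["position"],s["wrist_force"]-f0,s["finger_gap"])
z=s["position"][2]+.0012
move_l(B2W(-.134,0,z),feed=.03); sleep(.2); s=sense(); print(s["position"],s["wrist_force"]-f0)
T=wristT();p,d=camera("wrist");cv2.imwrite("pics/w4.png",p[:,:,::-1]);print(sense()["time_s"])
```

```text
True [0.4837 0.0198 0.02  ] [-1.0674 -1.8203  5.6967] 0.059993579698803645
[0.4836 0.0198 0.021 ] [-0.0863  0.2567  0.5555]
11.825
```

View pics/w4.png

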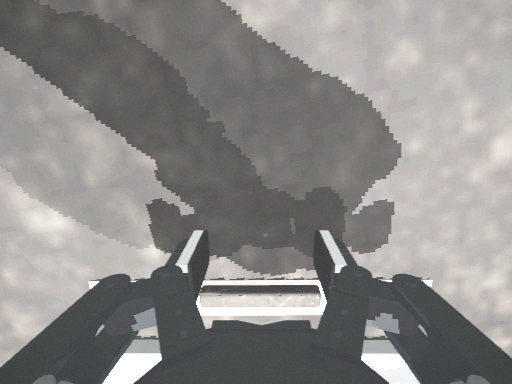

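The fingers stand on the robot's side of the rule: the bar is at (262,297), image down is +x, and the tips are about 1 mm off the worktop. Pushing gently now.

Run:
```python
from h import *
f0=sense()["wrist_force"]; z=sense()["position"][2]
move_l(B2W(-.122,0,z),feed=.03); sleep(.2)
x=-.122
for i in range(20):
    x+=.002 if x<-.104 else .001
    move_l(B2W(x,0,z),feed=.02); s=sense(); f=(s["wrist_force"]-f0); fx=f[:2]@bx
    print(round(x,4),(s["position"][:2]-BC)@bx,fx,f[2])
    if fx<-3: break
move_l(B2W(x-.03,0,z),feed=.08); move_l(B2W(x-.03,0,.14),feed=.2)
cs={}
p,d=camera("side");cv2.imwrite("pics/s5.png",p[:,:,::-1]);p,d=camera("scene");cv2.imwrite("pics/sc5.png",p[:,:,::-1])
print(sense()["time_s"])
a=cv2.imread("pics/s5.png")[190:275,200:310];b=cv2.imread("pics/sc5.png")[190:270,190:290]
cv2.imwrite("pics/c5.png",np.vstack([cv2.resize(x,(700,int(700*x.shape[0]/x.shape[1])),interpolation=cv2.INTER_CUBIC) for x in (a,b)])[:, :]) if False else None
cv2.imwrite("pics/c5a.png",cv2.resize(a,None,fx=6,fy=6,interpolation=cv2.INTER_CUBIC));cv2.imwrite("pics/c5b.png",cv2.resize(b,None,fx=6,fy=6,interpolation=cv2.INTER_CUBIC))
```

```text
-0.12 -0.1198370765373892 -0.4122723161611827 -0.43826707561980416
-0.118 -0.11781956314369124 -0.9898665443845959 0.4740901965707629
-0.116 -0.11582644664325986 -0.361240793534437 -1.3055721916431957
-0.114 -0.11384925148973793 -0.9495161607478396 -0.764634690255701
-0.112 -0.11181901524997385 -1.015552063658144 -0.4797607588206577
-0.11 -0.10983356224345955 -0.4281374043569196 -0.4567216601904247
-0.108 -0.10782221932084826 -0.27170143735599844 -1.300814576104926
-0.106 -0.10582674631904182 -1.3422630578656443 -0.6335014919113747
-0.104 -0.10384084469832555 -1.2134946737480758 -0.9528113763560351
-0.103 -0.10294840308733828 -1.2736479925589366 -0.7944307924372191
-0.102 -0.10193183608325337 -0.3369419808611619 -0.3101800634193027
-0.101 -0.10087319296135844 -0.5408817348709491 -0.39385821794802905
-0.1 -0.09992415441263967 -1.1054163861874478 0.3732103376523268
-0.099 -0.09971770697488636 -3.3655066837446173 0.314927348991314
17.4417
```

Contact came at the predicted place: pad front at -88.7 mm against the expected -89 mm. Checking flushness in the pictures.

View pics/c5a.png

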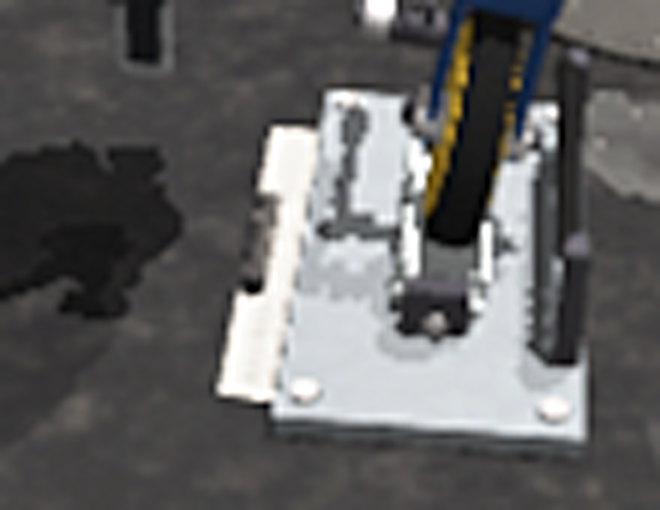

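View pics/c5b.png

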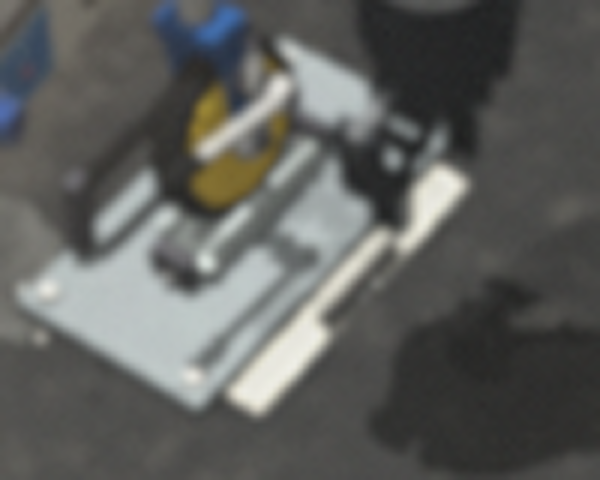

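The rule lies along the plate's front edge over its whole length, from (300,125) to (275,400) in the side crop, with the plate extending slightly past both ends. So it is flush and centred. Next is the kickstand: press near the leg's tip with closed fingers, tool tilted 20° so the body stays outboard.

```bash
cat >> h.py <<'E'
def f2b(xf,y,zf,phi=.17):
    c,s=np.cos(phi),np.sin(phi); return np.array([xf*c+zf*s,y,.020-xf*s+zf*c])
RB=np.array([[bx[0],by[0],0],[bx[1],by[1],0],[0,0,1.]])
tl=.35
OK_=RB@np.column_stack([[0,-np.sin(tl),-np.cos(tl)],[0,np.cos(tl),-np.sin(tl)],[1,0,0]])
def tipP(k,r=.083,off=.0065,X=None,phi=.17):
    a=.17-k; y=r*np.cos(a)-off*np.sin(a); zf=.105+r*np.sin(a)+off*np.cos(a)
    b=f2b(-.052,y,zf,phi)
    if X is not None: b[0]=X
    return B2W(*b)-OK_[:,0]*.025   # TCP for fingertip at that point
E
python3 - <<'E'
from h import *
p=sense()["position"];print(p)
for k,o in((0,.04),(0,.0065),(.5,.0065),(1.1,.0065)): 
    t=tipP(k,off=o,X=-.037);print(t,inverse_kinematics(t,OK_))
command_gripper(0)
move_l(B2W(-.14,0.02,.25),feed=.25)
move_l(B2W(-.14,0.14,.25),OK_,feed=.2)
t=tipP(0,off=.05,X=-.037); t2=t.copy()
move_l(t,feed=.15)
q=sense();print(q["time_s"],q["joint_pos"])
p,d=camera("side");cv2.imwrite("pics/s6.png",p[:,:,::-1]);
T=wristT();p,d=camera("wrist");cv2.imwrite("pics/w6.png",p[:,:,::-1])
E
python3 -c "
import cv2
a=cv2.imread('pics/s6.png');cv2.imwrite('pics/s6c.png',cv2.resize(a[80:270,190:380],None,fx=3,fy=3,interpolation=2))"
```

```text
[0.4878 0.0186 0.1386]
[0.5931 0.0865 0.2085] [ 0.0084  0.5155 -0.5106  1.6799  0.5489  1.2776 -0.8694]
[0.594  0.0921 0.1759] [-0.0213  0.5499 -0.4818  1.7026  0.5621  1.225  -0.9004]
[0.594  0.092  0.1353] [-0.0464  0.5924 -0.447   1.7332  0.5828  1.1555 -0.9326]
[0.5898 0.0666 0.094 ] [-0.0347  0.6252 -0.4089  1.7855  0.6157  1.0656 -0.9427]
21.3917 [ 0.1067  0.5365 -0.6561  1.6673  0.6066  1.3312 -0.9119]
```

View pics/s6c.png

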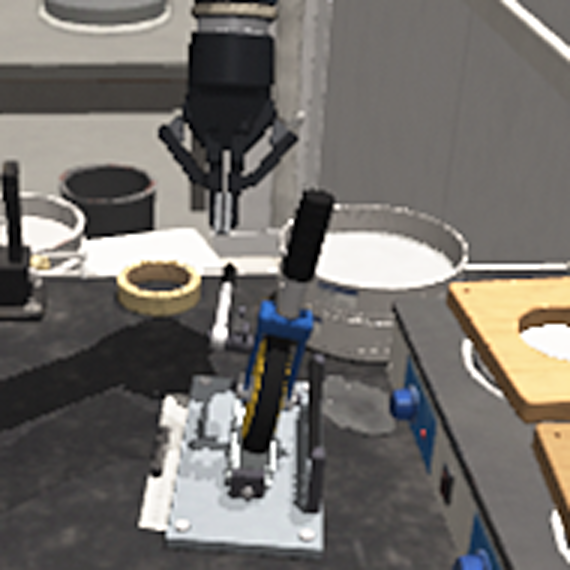

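View pics/w6.png

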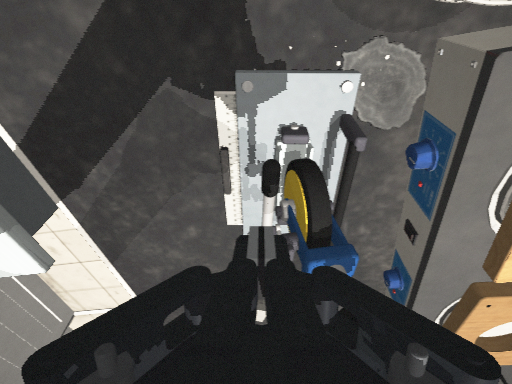

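The tip hangs above the leg's end with the foot at (270,178) and the fingertips at (262,250), so it sits about 6 mm too far towards the robot. The closed tips are narrow, so I'll open them about 6 mm to form a groove that tracks the leg along its leaning arc.

Run:
```python
from h import *
command_gripper(.006,40); print(sense()["finger_gap"])
move_l(tipP(0,off=.03),feed=.08); sleep(.2); f0=sense()["wrist_force"]
T=wristT();p,d=camera("wrist");cv2.imwrite("pics/w7.png",p[:,:,::-1])
move_l(tipP(0,off=.014),feed=.04)
ks=list(np.arange(.1,1.16,.1))
for k in ks:
    off=.0065 if k>.1 else .009
    move_l(tipP(k,off=off),feed=.06); s=sense(); f=RB.T@(s["wrist_force"]-f0); print(round(k,2),f)
    if abs(f).max()>15: print("STOP");break
print(sense()["time_s"])
p,d=camera("side");cv2.imwrite("pics/s7.png",p[:,:,::-1]);cv2.imwrite('pics/s7c.png',cv2.resize(p[80:270,190:380,::-1],None,fx=3,fy=3,interpolation=2))
T=wristT();p,d=camera("wrist");cv2.imwrite("pics/w8.png",p[:,:,::-1])
```

```text
0.005794313002709941
0.1 [-0.4401  0.282   1.7142]
0.2 [-0.8285  0.3607  0.3407]
0.3 [0.3111 0.7779 0.5744]
0.4 [0.0205 0.8186 0.4552]
0.5 [ 0.2613  1.4814 -0.253 ]
0.6 [-1.0487  0.691  -0.5965]
0.7 [ 0.7315  0.1907 -0.8708]
0.8 [ 0.0194  0.9063 -0.1857]
0.9 [ 0.6307  1.0433 -0.7657]
1.0 [ 1.0755  0.6974 -0.2723]
1.1 [0.0258 0.8394 0.0372]
26.2917
```

View pics/s7c.png

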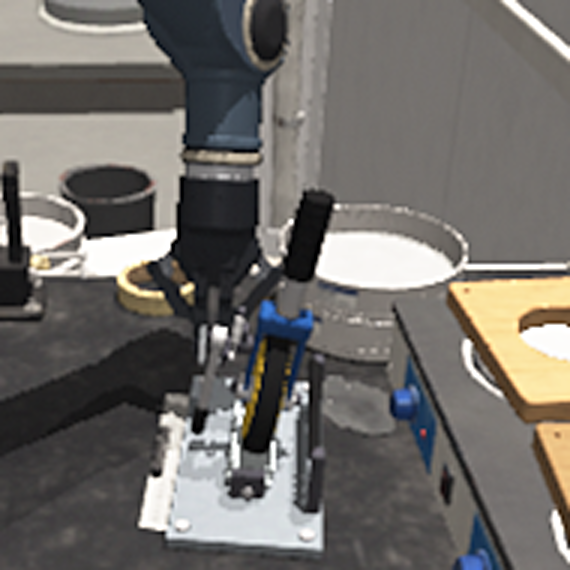

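View pics/w8.png

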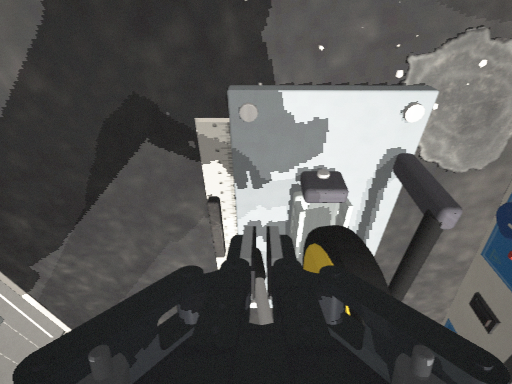

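The kickstand is now down: in the side crop the dark foot is at (198,415) and the frame still leans back. I retreat along the tool axis and verify.

Run:
```python
from h import *
s=sense(); p=s["position"]
move_l(p+RB@[-.005,.03,.0],feed=.1)
p=sense()["position"]
move_l(p-OK_[:,0]*.16,feed=.25)
print(sense()["time_s"],sense()["position"])
for n in("side","scene"):
    p,d=camera(n);np.savez(f"pics/{n}8.npz",p=p,d=d);cv2.imwrite(f"pics/{n}8.png",p[:,:,::-1])
p=cv2.imread("pics/side8.png");cv2.imwrite('pics/s8c.png',cv2.resize(p[120:270,200:340],None,fx=4,fy=4,interpolation=2))
p=cv2.imread("pics/scene8.png");cv2.imwrite('pics/sc8c.png',cv2.resize(p[150:270,180:310],None,fx=5,fy=5,interpolation=2))
T=wristT();p,d=camera("wrist");np.savez("pics/w9.npz",T=T,p=p,d=d);cv2.imwrite("pics/w9.png",p[:,:,::-1])
```

```text
27.6417 [0.591  0.1521 0.243 ]
```

View pics/s8c.png

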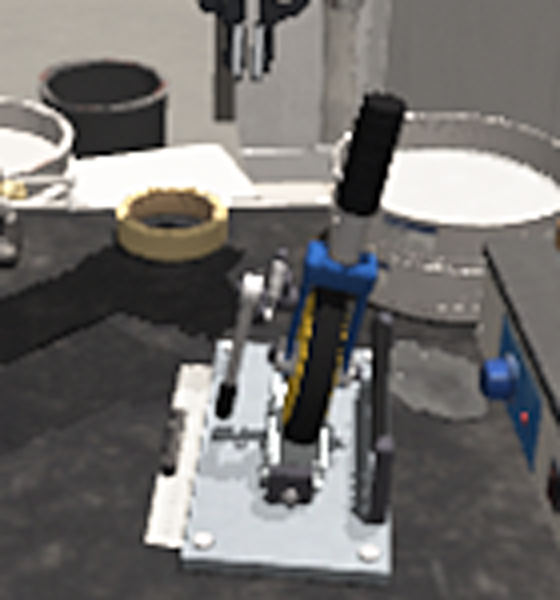

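View pics/sc8c.png

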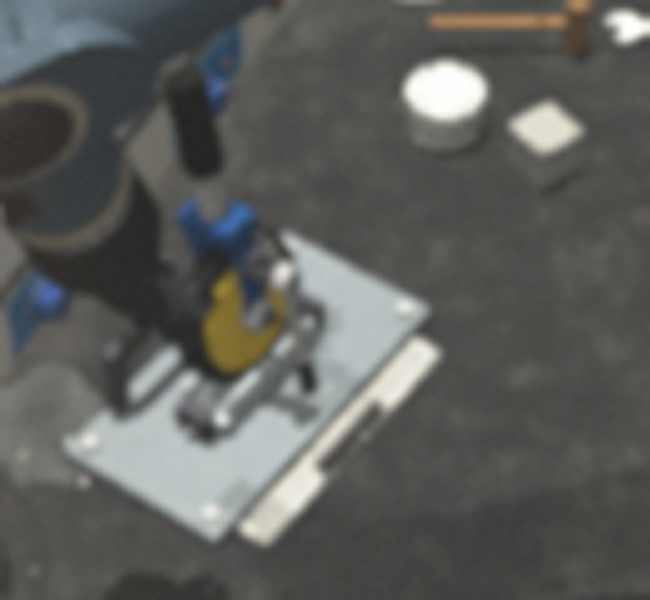

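View pics/w9.png

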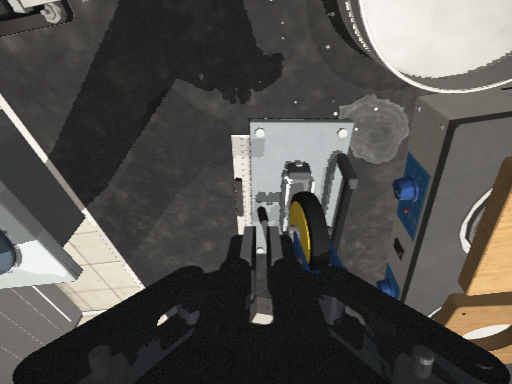

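Run:
```python
from h import *
for k in (1.4,1.6,1.74):
    a=.17-k; b=f2b(-.052,.098*np.cos(a),.105+.098*np.sin(a)); W=B2W(*b)
    u,_=proj(camera_params("side"),W); v,_=proj(camera_params("scene"),W)
    print(k,W,"side crop",(u-[200,120])*4,"scene crop",(v-[180,150])*5)
W=B2W(*f2b(0,0,.2175)); W2=B2W(*f2b(0,0,.255));
for X in (W,W2): print(X,(proj(camera_params("side"),X)[0]-[200,120])*4,(proj(camera_params("scene"),X)[0]-[180,150])*5)
O=RB@np.column_stack([[-np.sin(.17),0,-np.cos(.17)],np.cross([0,1,0],[-np.sin(.17),0,-np.cos(.17)]),[0,1,0]])
O2=O@np.diag([1,-1,-1])
O0=down(BY+np.pi/2,1)
for phi,g in((.17,.2215),(.17,.32),(0,.2215),):
  for sg in (1,-1):
    x=RB@[-np.sin(phi),0,-np.cos(phi)]; z=sg*RB[:,1]; Q=np.column_stack([x,np.cross(z,x),z])
    print(phi,g,sg,inverse_kinematics(B2W(*f2b(0,0,g+.006,phi)),Q))
```

```text
1.4 [0.5729 0.0383 0.0413] side crop [229.1147 376.3723] scene crop [280.5177 409.8912]
1.6 [0.569  0.0197 0.0367] side crop [225.4542 397.1173] scene crop [298.4517 397.0397]
1.74 [0.5666 0.0062 0.0357] side crop [223.4159 409.606 ] scene crop [310.6285 385.4241]
[ 0.6523 -0.008   0.2344] [370.7089 154.1574] [194.5075 122.4775]
[ 0.6586 -0.009   0.2713] [385.5002  99.1807] [183.3666  75.5241]
0.17 0.2215 1 [ 0.57    0.7449 -1.0398  1.4422  0.5409  1.4561  0.9164]
0.17 0.2215 -1 [ 0.2109  0.5534 -0.38    1.4659  0.1515  1.3227 -1.9161]
0.17 0.32 1 [ 0.5376  0.6946 -1.0453  1.2695  0.4927  1.6324  0.9695]
0.17 0.32 -1 [ 0.1926  0.5199 -0.3645  1.2939  0.1274  1.5211 -1.8924]
0 0.2215 1 [ 0.6539  0.6024 -1.0652  1.6502  0.555   1.225   0.8754]
0 0.2215 -1 [ 0.2475  0.414  -0.4209  1.6729  0.186   1.0944 -1.9614]
```

The image foot (226,416)/(307,382) matches the prediction for 1.74 rad, and the grip matches a lean of 0.17 rad. Now I grasp the grip from above along its axis, with the jaws along base y.

```bash
cat >> h.py <<'E'
def gp(phi,g=.2235,sg=1):
    x=RB@[-np.sin(phi),0,-np.cos(phi)]; z=sg*RB[:,1]
    return B2W(*f2b(0,0,g+.006,phi)),np.column_stack([x,np.cross(z,x),z])
E
python3 - <<'E'
from h import *
p=sense()["position"]
move_l(np.array([p[0]-.03,p[1],.38]),feed=.25)
command_gripper(.085,25)
P,Q=gp(.17,.36)
movep(P,Q); s=sense(); print(s["time_s"],s["position"],P,s["joint_pos"])
T=wristT();p,d=camera("wrist");cv2.imwrite("pics/w10.png",p[:,:,::-1])
p,d=camera("side");cv2.imwrite('pics/s10.png',cv2.resize(p[30:270,170:350,::-1],None,fx=2.5,fy=2.5,interpolation=2))
E
```

```text
30.9 [ 0.6768 -0.0112  0.3808] [ 0.6771 -0.012   0.3807] [ 0.4903  0.6589 -0.9789  1.1883  0.4438  1.6937  1.0155]
```

View pics/w10.png

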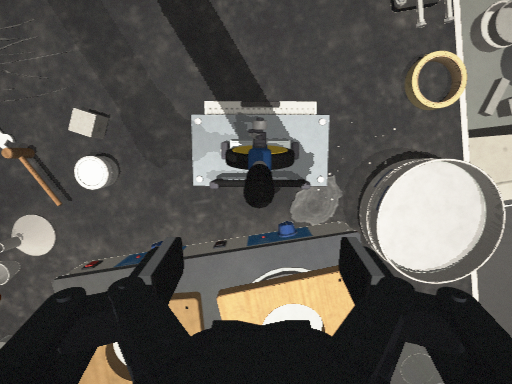

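View pics/s10.png

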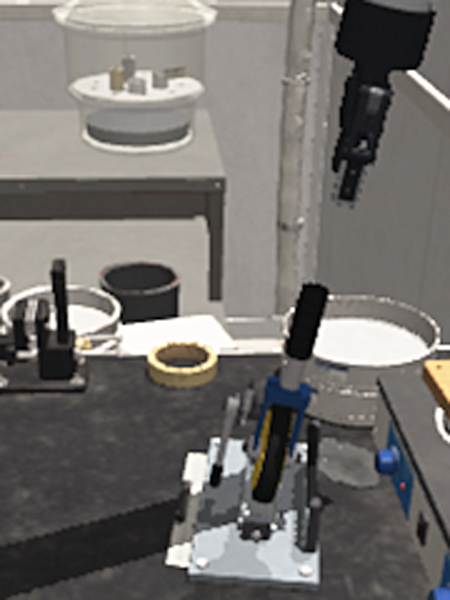

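Aligned: the grip is at column 258 and the jaw centre at about 261, and the tool axis lies along the lean. The rule spans columns 205–316 and the plate 192–329, so it is centred with no gap. Descend and close.

Run:
```python
from h import *
P,Q=gp(.17); f0=sense()["wrist_force"]
hit=move_l(P,Q,feed=.09,until_force=12); s=sense(); print(hit,s["position"],P,RB.T@(s["wrist_force"]-f0))
if not hit:
    command_gripper(0,25); s=sense(); print(s["finger_gap"],RB.T@(s["wrist_force"]-f0),s["ft_torque"],s["time_s"])
p,d=camera("side");cv2.imwrite('pics/s11.png',cv2.resize(p[60:270,170:350,::-1],None,fx=2.8,fy=2.8,interpolation=2))
```

```text
False [ 0.6546 -0.0082  0.2468] [ 0.6543 -0.0083  0.2462] [-0.026  -0.8725 -1.5997]
0.027245819088593415 [-1.0405 -5.2322  3.0585] [-0.7899  0.2556  0.1444] 33.225
```

View pics/s11.png

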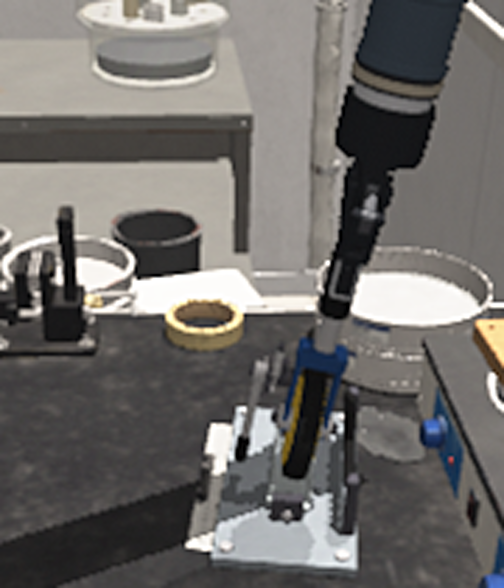

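Gripped: 27 mm gap on the 28 mm cylinder, low forces. Now I swing it upright along the arc in small steps, watching forces.

Run:
```python
from h import *
f0=sense()["wrist_force"]
for phi in np.linspace(.14,0,6):
    P,Q=gp(phi); move_l(P,Q,feed=.03); s=sense(); f=RB.T@(s["wrist_force"]-f0); print(round(phi,3),f,s["finger_gap"])
    if abs(f).max()>25: print("STOP");break
command_gripper(0,40); sleep(.5); s=sense(); print(s["time_s"],s["position"],P,RB.T@(s["wrist_force"]-f0),s["finger_gap"],s["tcp_rot"])
for n in("side","scene"):
    p,d=camera(n);np.savez(f"pics/{n}12.npz",p=p,d=d);cv2.imwrite(f"pics/{n}12.png",p[:,:,::-1])
p=cv2.imread("pics/side12.png");cv2.imwrite('pics/s12c.png',cv2.resize(p[120:270,200:340],None,fx=4,fy=4,interpolation=2))
p=cv2.imread("pics/scene12.png");cv2.imwrite('pics/sc12c.png',cv2.resize(p[150:270,180:310],None,fx=5,fy=5,interpolation=2))
T=wristT();p,d=camera("wrist");np.savez("pics/w12.npz",T=T,p=p,d=d);cv2.imwrite("pics/w12.png",p[:,:,::-1])
```

```text
0.14 [ 3.2045 -1.3285 -0.4707] 0.027296440490847482
0.112 [ 2.7143 -1.5457 -0.2511] 0.027096396716770475
0.084 [ 2.3217 -1.1215  0.1173] 0.02714299526422101
0.056 [ 1.6636 -1.7544  0.6936] 0.027277334958257297
0.028 [ 2.1589 -1.1206 -0.3075] 0.02764746695441615
0.0 [ 1.739  -1.6339  0.3904] 0.02759667942837275
36.2083 [ 0.6162 -0.0033  0.2499] [ 0.616  -0.002   0.2495] [ 1.3162 -1.6111  1.6879] 0.026968151425807958 [[ 0.0003 -0.9866  0.1634]
 [-0.0021  0.1634  0.9866]
 [-1.     -0.0006 -0.002 ]]
```

View pics/s12c.png

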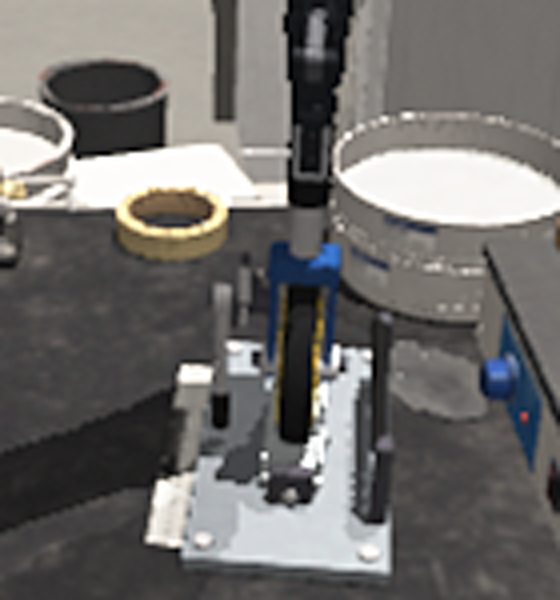

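View pics/sc12c.png

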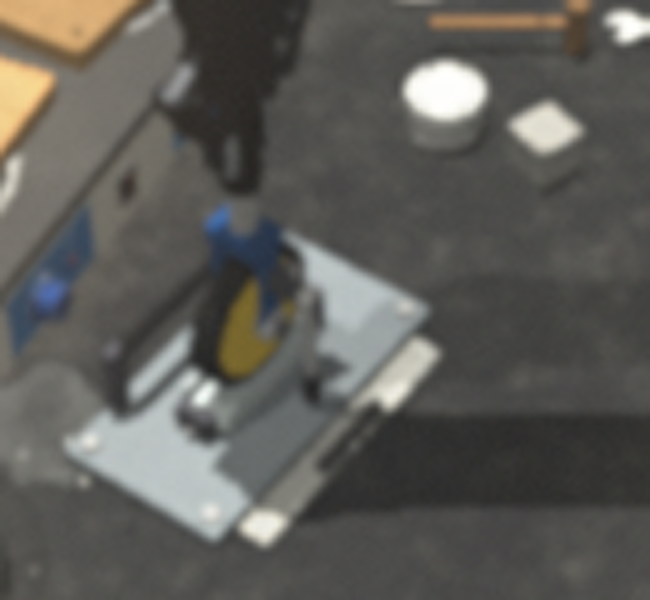

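View pics/w12.png

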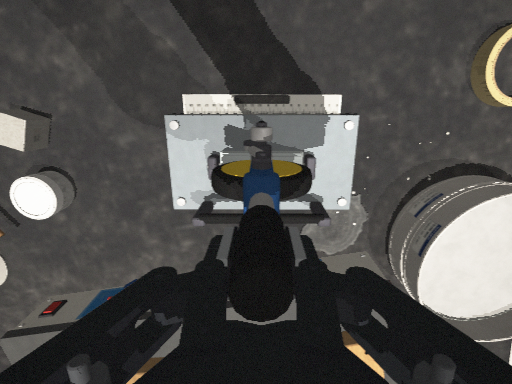

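Run:
```python
from h import *
for phi in (-.03,0,.03):
    for nm,b in (("foot",f2b(-.052,0,.007-.0,phi)),("pivot",f2b(-.052,0,.105,phi)),("tube z=.17",f2b(0,0,.17,phi))):
        W=B2W(*b);print(phi,nm,(proj(camera_params("side"),W)[0]-[200,120])*4,(proj(camera_params("scene"),W)[0]-[180,150])*5)
w=np.load("pics/w12.npz");T=w["T"];cp=camera_params("wrist")
M=np.array([bx,by])
for y in (-.102,0,.102): print("exp rule edges/plate px",[proj(cp,B2W(x,y,z),T)[0] for x,z in ((-.089,.002),(-.065,.002),(-.065,.012))])
a=w["p"][85:130,155:370,::-1]; cv2.imwrite("pics/w12c.png",cv2.resize(a,None,fx=3.7,fy=6,interpolation=cv2.INTER_CUBIC))
```

```text
-0.03 foot [220.0394 421.6919] [313.4811 396.4507]
-0.03 pivot [218.3457 299.4327] [314.4657 301.8371]
-0.03 tube z=.17 [299.2396 214.1385] [249.6653 198.7649]
0 foot [220.3521 419.8549] [313.2198 394.8542]
0 pivot [223.147  297.6326] [310.5566 298.1366]
0 tube z=.17 [307.3321 214.5093] [243.3319 195.421 ]
0.03 foot [220.7331 418.0274] [312.9029 393.2313]
0.03 pivot [228.0265 295.9571] [306.593  294.5036]
0.03 tube z=.17 [315.4192 215.0951] [237.0241 192.2532]
exp rule edges/plate px [array([182.2095,  94.85  ]), array([183.8055, 114.2297]), array([181.6441, 114.4455])]
exp rule edges/plate px [array([261.5461,  94.777 ]), array([261.547 , 114.1695]), array([261.5514, 114.3837])]
exp rule edges/plate px [array([340.9766,  94.7039]), array([339.3787, 114.1091]), array([341.5541, 114.3218])]
```

View pics/w12c.png

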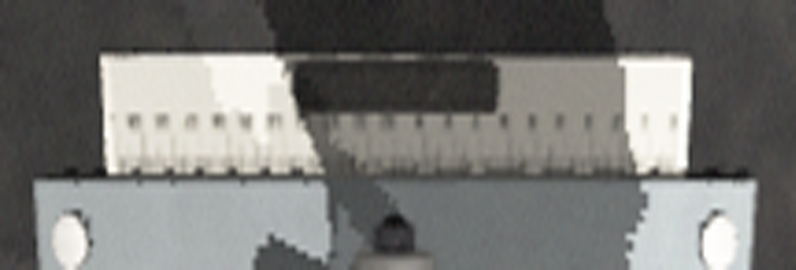

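Tube centre at about column 308 in the side crop gives a lean of about 0.00 rad. The kickstand matches fully down, and the rule is flush at both ends and centred. The time is 36 s, so I hand in.

Run:
```python
from rig import *
s=sense(); print(s["finger_gap"],s["wrist_force"],s["time_s"]); print(finish_job())
```

```text
0.027009316331042445 [-2.16113117 -5.65881488  5.02130935] 36.3583
the job is handed in; nothing more can be done
None
```

I did all three steps in the order asked and handed in at 36.4 s, with the gripper still holding the frame upright.

- **Rule:** I carried it to about 20 mm from the plate, let go, and pushed it against the front edge with both fingers. It dropped about 25 mm when I set it down, because the force stop tripped early, but it landed flat. The last wrist picture shows it flush at both ends, with equal plate overhang left and right.
- **Kickstand:** I pressed it over centre and it snapped down. The foot's position in the side and scene pictures matches the fully-down angle of 1.74 rad.
- **Frame:** I gripped it by the black rubber at 40 N, with a 27 mm finger gap on the 28 mm grip, and brought it upright. The pictures put the lean within about 0.01 rad of upright, and wrist forces were only a few newtons.

I never touched the tape roll, mortar cube or sample tin. In the pictures they look where they started, though I didn't re-measure them. The only check that disagreed was the rule's width, which reads about 1.5 mm too wide in the pictures. It read too wide from the first close-up on, so I took it as pixel blur, not a gap.

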